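# Unlatch the tote gate and hold it wide

## Task

The gate of the small steel parts tote is locked by two squeeze catches. Squeeze the catch with the two round pegs fully together first, then the one with the two flat paddles, then swing the gate open by its handle post, past the click of its detent, until it stands wide open at about a right angle. A spring pulls the gate back, so finish still holding the post, gate wide and still; leave the parts in the tote and the things on the bench where they are.

Things in the scene. Friction and masses are not known exactly. Their poses are not given: they have to be found in the camera images.
- round_catch_c (a point): Centre of the first catch, midway between its two upright round pegs (12 mm across, outer faces 50 mm apart locked, 28 mm squeezed; squeeze along y). Peg tops 15.5 mm above this point, base plate (34 x 84 mm) 18 mm below. It sits on the tote's top rail in either of two places 95 mm apart. Axes as the tote. Each peg has a hooked arm reaching 38 mm in -x over the gate, below this point.
- flat_catch_c (a point): Centre of the second catch, in the other place: as the first, but its pads are two upright flat paddles, 34 mm long in x and 6 mm thick, outer faces 50 mm apart locked, 28 mm squeezed; tops 15.5 mm above this point, base plate 18 mm below. Squeeze along y.
- round_catch_left (a joint): Travel of the +y peg of the round catch towards the other peg, m: 0 locked, 0.011 end stop. Its hook clears the gate beyond 0.0065. Friction of about 3 N keeps it where it is left.
- round_catch_right (a joint): The same for the -y peg.
- flat_catch_left (a joint): The same for the +y paddle of the flat catch.
- flat_catch_right (a joint): The same for the -y paddle.
- gate_swing (a joint): Opening angle of the gate, rad: 0 shut, 1.75 end stop. It turns clockwise seen from above about gate_hinge, the free end coming out towards the robot. A spring pulls it shut (about 1.4 N at the post when wide). A sprung ball under it adds about 3 N at the post from 0.67 to 0.8 rad; once past, a gate let go falls back only to about 0.88.
- gate_hinge (a point): Point on the gate's upright hinge axis, at the height of gate_handle_c. It does not move with the gate. Axes as the tote.
- gate_handle_c (a point): Grip centre of the upright round handle post on the gate, 14 mm in diameter; top 22 mm above this point, foot bracket 36 mm below. 170 mm from the hinge axis; it turns with the gate (shut: 32 mm in front of the gate and 167 mm along the tote's -y from the hinge, axes as the tote). The gate's lower edge passes about 40 mm above the bench.
- gate: The gate with its handle post, as one solid: a grey steel panel 180 mm long and 46 mm high with four upright lugs along its top edge that the hooks of the catches hold. Origin on the hinge axis at bench level; shut, axes as the tote; it turns with the gate.
- tote: The tote, an open grey steel tray 104 x 204 mm on four legs, walls to 100 mm above the bench, fixed to it. Origin on the bench under its middle; -x is the gate side, +y runs along the rail to the hinge side, z up.
- spigot: Turned steel spigot, 30 mm in diameter, 54 mm tall, standing in the tote on its floor (50 mm above the bench), towards the back; origin at its foot. Leave alone.
- brass_plug: Turned brass plug, 27 mm in diameter, 56 mm tall, standing in the tote in the same way. Leave alone.
- tape_roll: Roll of masking tape, 78 mm in diameter, 20 mm high, lying on the bench. Leave alone.
- sanding_block: Sanding block, 50 x 87 x 28 mm, on the bench. Leave alone.
- driver_teal: Small screwdriver with a teal handle, 152 mm long, 23 mm high, on the bench. Leave alone.
- marker: Marker pen, 135 mm long, 18 mm high, on the bench. Leave alone.

How it is judged:
By the outcome, as a careful person would: the job done as asked, in the order asked, and still so for the second after the job is handed in, while the arm keeps its last pose, push and grip.
It also fails if it takes over 54 s, if anything falls off the work surface, if the arm or the gripper's body presses on something with over 40 N, if the wrist force passes 120 N, or if a joint passes its speed limit or range.

## Robot

A 6-joint arm with a two-finger parallel gripper is mounted at the origin on a cart in front of the work surface, level with it; the furniture and walls round the work are solid. World frame = base frame: x ahead of the robot, y to its left, z up, the work surface at z = 0. Lengths are in mm, angles in rad, forces in N, time in s.
With the tool pointing down it reaches from about 350 to 775 mm from the base axis. Payload 7.3 kg.
Tool frame: the origin (TCP) lies midway between the tips of the shut fingers; the grasp point (between the pads) lies 19 mm behind it; z points along the fingers, y is the line along which they close (so a half turn about z gives the same grasp; the last joint's range is limited). The gripper opens to 92 mm and grips with 3 to 60 N. Pads are 19 mm wide; open, the fingers measure 130 mm over their backs; the gripper's body (75 mm by 190 mm) begins 47 mm behind the grasp point.
Start: joints at [-1.424, 0.342, 1.524, -0, 1.275, -0.146], TCP at [151.555, -502.669, 226.741] pointing down, gripper open.
Joint ranges: [-2.53, 2.53], [-0.77, 2.02], [0.04, 2.7], [-1, 4.14], [0.28, 2.66], [-3.11, 3.11]. Speed limits (rad/s): [2.57, 2.57, 3.14, 3.14, 3.14, 3.14].

## Interface

Orientations are given as [roll, pitch, yaw] about the fixed x, y, z axes, in that order (R = Rz(yaw) Ry(pitch) Rx(roll)).
In Python, from plant import readout, vision, order, models gives the robot as it stands. The module is installed in compiled form; this text tells all that it offers.
- The arm moves only by the tool step_arm, never from a script. Its argument "series" is text: rows parted by semicolons, each of 7 numbers parted by spaces: the gripper's target within -1 to 1 (shut at 1, half-way at 0, fully open at -1), then the shift along the tool's x, y, z each as a share of 80 mm, from -1 to 1, then the turn, a rotation vector about the tool's x, y, z each as a share of 2 pi rad, from -1 to 1. In form: jaw x y z ax ay az; .... A call has 1 to 20 rows; each row is the pose to reach, as a shift and turn from the pose commanded when the call began, along the tool's axes at that moment, turning the shorter way round; what a row does not reach only later rows make up. A row lasts 1/10 s, in which the tool goes at most 50 mm and 8.59 degrees, less where a joint would pass 70% of its speed; a pose out of reach is approached as far as the arm can. A call with a number of a shift or a turn outside -1 to 1 is refused whole. A call with a gripper value outside its range is refused whole. The fingers move at their own pace and stop on an object; the grip force is fixed at half the most. Time passes only in rows, so rows that repeat a pose let the fingers close. It gives the time, the measured TCP pose, the force, the opening and the grip force at its end, in the units of the state.
- readout.get_obs(): the state, without advancing time (a new reading comes with each control period).
- vision.capture(name): name is "side" or "top" or "wrist"; returns a dict with "frame" (384x512x3 uint8, red, green, blue), "depth" (384x512 float32, mm along the optical axis (not along the pixel's ray), 0 where there is no reading), "fovy" (degrees; the focal length in pixels is half the picture's height over the tangent of half this angle, whatever the lens; pixels are square), "cx", "cy" (the principal point, pixels), "rvec" (rotation vector, rad) and "tvec" (3), from world to camera coordinates, as OpenCV has them; the wrist camera has in their place "mount" (4x4, takes a point from camera to tool coordinates, whose origin is the TCP and whose axes are the flange's). Camera axes: x right, y down, z forward; pixel columns grow to the right and rows downward; lengths in mm; the calibration is good to about 2 mm. The wrist camera is an equidistant fisheye: a pixel r from the principal point sees the ray r / f radians off the axis. A picture is of the moment at which its call begins: read the wrist's pose just before it.
- order.close_job(): hands the job in; it is judged then, once.
Trained networks look in a picture, given as the dict that the camera call returned (one of the last four; its "shot" number tells which), for a name from the list of things; names that differ only in an ending like _2 or _b are one class to them, and where a whole thing is asked for, a point or a joint stands for the part that bears it (a point fixed in the world has none). Each returns a list of dicts, best first, with "p" (0 to 1); they miss things now and then, are a little off and sometimes report something else, mostly with a low value. They report only what shows in the picture. A call takes as long as a camera call.
- models.look_for(picture, thing): "position" ([column, row] in pixels, amid what is visible of it).
- models.pinpoint(picture, thing): "position" ([column, row] in pixels: a listed point, or the origin of a listed thing).
The state is a dict: "time": time; "joint_positions": joint angles; "dq": joint speeds; "tau": joint torques, N m; "tool_pos": TCP position; "tcp_rot": TCP orientation; "contact_force": force on the tool from outside, world axes, zero at the start; "moment": the same for the moment, N m; "grip_width": finger opening in mm; "finger_force": force on a finger pad.
Only numpy, scipy, OpenCV 4.12 (cv2) and the standard library are available. Lean on these libraries where they do the work, as an engineer would, in place of code of your own. Each camera call takes 0.05 s, during which the arm holds its last target. There are 200 camera calls.

## Working session

There is one attempt and no reset: what is moved stays moved. The work goes in short steps, Python scripts to look and compute and a tool call to move; the robot and the scene stay as the last step left them, time stands still between calls to the robot, and variables do not carry over. Pictures are saved under pics/ and viewed, at most 10 in all, crops included, and the job is handed in when it is done.

Besides the shell and the picture viewer there is one more tool, called after "Request:" as a command line: name --argument value ..., lists and objects as JSON in quotes. step_arm: Moves the arm, as the interface text tells. Shift numbers are shares of 80 mm and turn numbers shares of 2 pi rad, none past 1 either way. Its arguments: {"type":"object","properties":{"series":{"type":"string"}},"required":["series"]}

```bash
mkdir -p pics; cat > h.py <<'E'
import numpy as np, cv2
from scipy.spatial.transform import Rotation as R
from plant import readout, vision, order, models
def ray(c,px):
    f=192/np.tan(np.radians(c['fovy'])/2); return np.array([(px[0]-c['cx'])/f,(px[1]-c['cy'])/f,1])
def toworld(c,p):
    M=cv2.Rodrigues(np.array(c['rvec'],float))[0]; return M.T@(np.asarray(p)-np.array(c['tvec']).ravel())
def at_depth(c,px):
    u,v=int(round(px[0])),int(round(px[1])); d=c['depth'][v-1:v+2,u-1:u+2]; d=np.median(d[d>0]) if (d>0).any() else np.nan
    return toworld(c,ray(c,px)*d)
def at_z(c,px,z):
    o=toworld(c,[0,0,0]); d=toworld(c,ray(c,px))-o; return o+d*(z-o[2])/d[2]
def save(c,n): cv2.imwrite('pics/'+n,cv2.cvtColor(c['frame'],cv2.COLOR_RGB2BGR))
def rel(p,rot=None):
    s=readout.get_obs(); 
    return s
E
python3 - <<'E'
from h import *
s=readout.get_obs(); print({k:np.round(v,3) for k,v in s.items()})
for n in ['top','side']:
    c=vision.capture(n); save(c,n+'1.png')
    for t in ['round_catch_c','flat_catch_c','gate_hinge','gate_handle_c','tote','gate']:
        r=models.pinpoint(c,t)[:2]
        print(n,t,[(np.round(q['position'],1),round(q['p'],2),np.round(at_depth(c,q['position']))) for q in r])
    print(np.round(toworld(c,[0,0,0])))
E
```

```text
{'time': np.float64(0.0), 'joint_positions': array([-1.424,  0.343,  1.525, -0.   ,  1.275, -0.146]), 'dq': array([-0.001, -0.001,  0.   ,  0.   ,  0.   , -0.002]), 'tau': array([  0.   , -43.124, -24.422,   0.072,   0.056,  -0.   ]), 'tool_pos': array([ 151.485, -502.236,  226.029]), 'tcp_rot': array([-3.14 , -0.   ,  0.293]), 'contact_force': array([-0.324,  0.8  , -0.293]), 'moment': array([0.001, 0.013, 0.019]), 'finger_force': np.float64(0.0), 'grip_width': np.float64(91.521)}
top round_catch_c [(array([170.1, 156.3]), 0.84, array([621., 105., 106.]))]
top flat_catch_c [(array([218.2, 151.2]), 0.76, array([635.,   2., 106.]))]
top gate_hinge [(array([148.3, 170. ]), 0.84, array([590., 151., 105.])), (array([227.7, 260.7]), 0.18, array([402., -22.,  27.]))]
top gate_handle_c [(array([226.9, 180.9]), 0.76, array([562., -22., 150.]))]
top tote [(array([199.4, 159.1]), 0.64, array([617.,  42., 107.]))]
top gate [(array([156. , 179.7]), 0.56, array([579., 144.,  53.]))]
[ 375.  -73. 1135.]
side round_catch_c []
side flat_catch_c [(array([215.6, 219. ]), 0.96, array([623.,  -7., 109.]))]
side gate_hinge [(array([221.2, 265.1]), 0.79, array([599.,  77.,  51.]))]
side gate_handle_c [(array([243.1, 213.4]), 0.75, array([561., -16., 123.]))]
side tote [(array([201.5, 270.7]), 0.83, array([622., 144., 106.]))]
side gate []
[460. 597. 639.]
```

```bash
python3 - <<'E'
import cv2,numpy as np
a=cv2.imread('pics/top1.png');b=cv2.imread('pics/side1.png')
a=cv2.resize(a[100:300,100:300],None,fx=2,fy=2,interpolation=3);b=cv2.resize(b[140:340,120:320],None,fx=2,fy=2,interpolation=3)
cv2.imwrite('pics/m1.png',np.hstack([a,b]))
E
```

```text
(no output)
```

View pics/m1.png

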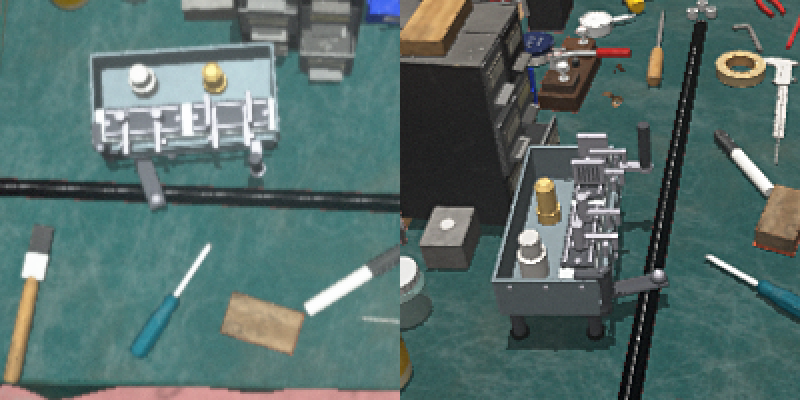

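View pics/top1.png

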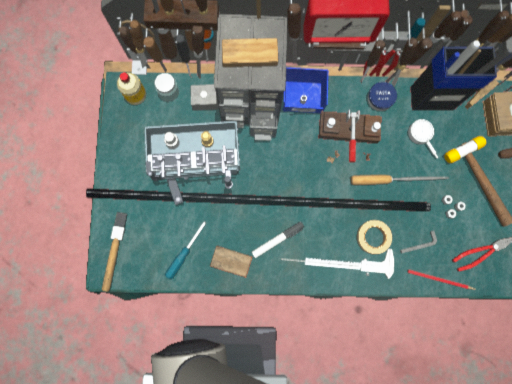

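The tote is at top pixel (193,152), handle post at (228,181), round catch on the hinge (left) side, flat catch on the right. A black rod lies in front of the tote and is not part of the task.

```bash
python3 - <<'E'
from h import *
c=vision.capture('top')
P={}
for t,z in [('round_catch_c',122),('flat_catch_c',122),('gate_hinge',128),('gate_handle_c',128)]:
    q=models.pinpoint(c,t)[0]['position']; P[t]=at_z(c,q,z); print(t,np.round(P[t],1))
d=P['round_catch_c']-P['flat_catch_c']; print(np.linalg.norm(d),np.arctan2(-d[0],d[1]))
h=P['gate_handle_c']-P['gate_hinge']; print(np.linalg.norm(h), np.arctan2(h[0],-h[1])-0, 'exp -0.189 shut + yaw')
# heights
f=c['depth']; H,W=f.shape
for name,(u,v) in {'r':(170,156),'f':(218,151),'h':(227,181)}.items():
    zs=[at_depth(c,(a,b)) for a in range(u-14,u+15) for b in range(v-8,v+9)]
    z=np.array([p[2] for p in zs]); print(name,np.round(np.sort(z[~np.isnan(z)])[-12:]))
E
```

```text
round_catch_c [617.1  98.8 122. ]
flat_catch_c [625.5   3.1 122. ]
gate_hinge [581.7 145.6 128. ]
gate_handle_c [570.6 -23.6 128. ]
96.10573839630638 0.08674523495116175
169.58082260685495 -0.06562184081525213 exp -0.189 shut + yaw
r [138. 138. 138. 138. 138. 138. 139. 139. 139. 139. 139. 140.]
f [139. 139. 139. 139. 139. 139. 139. 139. 140. 140. 140. 140.]
h [151. 151. 151. 152. 152. 152. 152. 152. 152. 152. 152. 153.]
```

Request:
step_arm --series "0 0.49 -0.34 0 0 0 0;-0.2 0.97 -0.68 0 0 0 0"

```text
time: 1.15
tool_pos: [210.2, -427.7, 226.3]
tcp_rot: [-3.141, -0.0, 0.29]
contact_force: [0.9, 0.1, -0.6]
grip_width: 80.1
finger_force: 0.0
```

Request:
step_arm --series "-0.3 0.49 -0.34 0 0 0 0;-0.3 0.97 -0.68 0 0 0 0"

```text
time: 1.35
tool_pos: [269.5, -352.2, 226.8]
tcp_rot: [3.141, -0.0, 0.292]
contact_force: [1.5, 0.7, 0.4]
grip_width: 64.8
finger_force: 0.0
```

Request:
step_arm --series "-0.3 0.49 -0.34 0 0 0 0;-0.3 0.97 -0.68 0 0 0 0"

```text
time: 1.55
tool_pos: [328.2, -277.7, 227.0]
tcp_rot: [3.141, -0.0, 0.292]
contact_force: [0.5, -1.3, 0.7]
grip_width: 59.8
finger_force: 0.0
```

Request:
step_arm --series "-0.3 0.49 -0.34 0 0 0 0;-0.3 0.97 -0.68 0 0 0 0"

```text
time: 1.75
tool_pos: [386.9, -203.1, 227.0]
tcp_rot: [3.141, -0.001, 0.293]
contact_force: [0.7, -0.7, 0.0]
grip_width: 59.8
finger_force: 0.0
```

Request:
step_arm --series "-0.3 0.49 -0.34 0 0 0 0;-0.3 0.97 -0.68 0 0 0 0"

```text
time: 1.95
tool_pos: [445.6, -128.5, 227.0]
tcp_rot: [3.141, -0.001, 0.293]
contact_force: [0.7, -0.8, -1.0]
grip_width: 59.7
finger_force: 0.0
```

Request:
step_arm --series "-0.3 0.49 -0.34 0 0 0 0;-0.3 0.97 -0.68 0 0 0.03 0;-0.3 0.97 -0.68 0 0 0 0.03"

```text
time: 2.25
tool_pos: [501.5, -51.9, 225.1]
tcp_rot: [-3.135, -0.058, 0.177]
contact_force: [-0.0, -0.8, -0.1]
grip_width: 59.6
finger_force: 0.0
```

Request:
step_arm --series "-0.3 0 0 0 0 0 0"

```text
time: 2.35
tool_pos: [503.9, -54.7, 226.6]
tcp_rot: [-3.139, -0.056, 0.176]
contact_force: [0.1, 0.1, -1.0]
grip_width: 59.9
finger_force: 0.0
```

```bash
python3 - <<'E'
from h import *
s=readout.get_obs(); print(s['tool_pos'],s['tcp_rot'],s['dq'])
T=R.from_euler('xyz',s['tcp_rot']); W=R.from_euler('xyz',[np.pi,0,0.1])
print('turn',(T.inv()*W).as_rotvec()/2/np.pi,'shift',T.inv().apply(np.array([617,99,220])-s['tool_pos'])/80)
E
```

```text
[503.91858592 -54.70059134 226.59600969] [-3.13874567 -0.05559842  0.1762983 ] [-0.04411606 -0.0239237   0.02691861  0.04293545 -0.05690654 -0.19927169]
turn [-0.00079035 -0.00882719  0.01215271] shift [ 1.72131751 -1.64305089  0.18305747]
```

Request:
step_arm --series "-0.3 0.4 -0.4 0.04 -0.0008 -0.0088 0.0122;-0.3 0.86 -0.82 0.09 -0.0008 -0.0088 0.0122;-0.3 0.86 -0.82 0.09 -0.0008 -0.0088 0.0122;-0.3 0.86 -0.82 0.09 -0.0008 -0.0088 0.0122"

```text
time: 2.75
tool_pos: [560.0, 21.0, 223.2]
tcp_rot: [-3.141, -0.001, 0.103]
contact_force: [-0.4, 0.1, -0.2]
grip_width: 59.8
finger_force: 0.0
```

```bash
cat >> h.py <<'E'
def go(target,yaw=0.1):
    s=readout.get_obs(); T=R.from_euler('xyz',s['tcp_rot']); W=R.from_euler('xyz',[np.pi,0,yaw])
    print('at',np.round(s['tool_pos'],1),np.round(s['tcp_rot'],4),'turn',np.round((T.inv()*W).as_rotvec()/2/np.pi,4),'shift',np.round(T.inv().apply(np.array(target)-s['tool_pos'])/80,3))
def wcap():
    s=readout.get_obs(); c=vision.capture('wrist'); c['s']=s; return c
def wray(c,px):
    f=192/np.tan(np.radians(c['fovy'])/2); d=np.array([px[0]-c['cx'],px[1]-c['cy']]); r=np.hypot(*d); th=r/f
    v=np.array([*(d/max(r,1e-9)*np.sin(th)),np.cos(th)]); M=np.array(c['mount']); T=R.from_euler('xyz',c['s']['tcp_rot'])
    return T.apply(M[:3,3])+c['s']['tool_pos'],T.apply(M[:3,:3]@v)
def w_at_z(c,px,z):
    o,d=wray(c,px); return o+d*(z-o[2])/d[2]
E
python3 - <<'E'
from h import *
c=wcap(); save(c,'w1.png'); print(np.round(c['mount'],2),c['fovy'])
for t,z in [('round_catch_c',123),('flat_catch_c',123),('gate_hinge',129),('gate_handle_c',129)]:
    print(t,[(np.round(q['position']),round(q['p'],2),np.round(w_at_z(c,q['position'],z),1)) for q in models.pinpoint(c,t)[:2]])
go([617,99,220])
E
```

```text
[[  -0.     -0.97   -0.26   68.85]
 [   1.     -0.     -0.     -0.23]
 [   0.     -0.26    0.97 -158.25]
 [   0.      0.      0.      1.  ]] 65.70646984690485
round_catch_c [(array([173., 127.]), 0.66, array([612.6, 102.9, 123. ]))]
flat_catch_c [(array([281., 123.]), 0.81, array([624.2,   8.8, 123. ]))]
gate_hinge [(array([127., 159.]), 0.59, array([581.4, 144.8, 129. ]))]
gate_handle_c [(array([307., 193.]), 0.82, array([565.8, -21. , 129. ]))]
at [559.4  19.7 224. ] [-3.1412e+00 -1.7000e-03  9.7700e-02] turn [-0.0001 -0.0003 -0.0004] shift [ 0.814 -0.916  0.052]
```

View pics/w1.png

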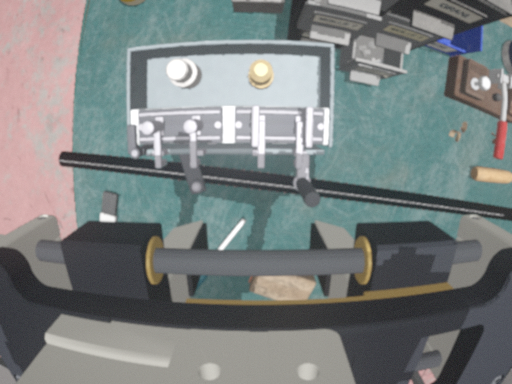

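The pegs are at about (150,127) and (193,126), the paddles at about (262,125) and (304,125), and the post top at (311,197); zooming in for accuracy.

```bash
python3 - <<'E'
import cv2
a=cv2.imread('pics/w1.png')[85:205,120:340]; cv2.imwrite('pics/w1z.png',cv2.resize(a,None,fx=3.6,fy=3.6,interpolation=cv2.INTER_CUBIC))
E
```

```text
(no output)
```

View pics/w1z.png

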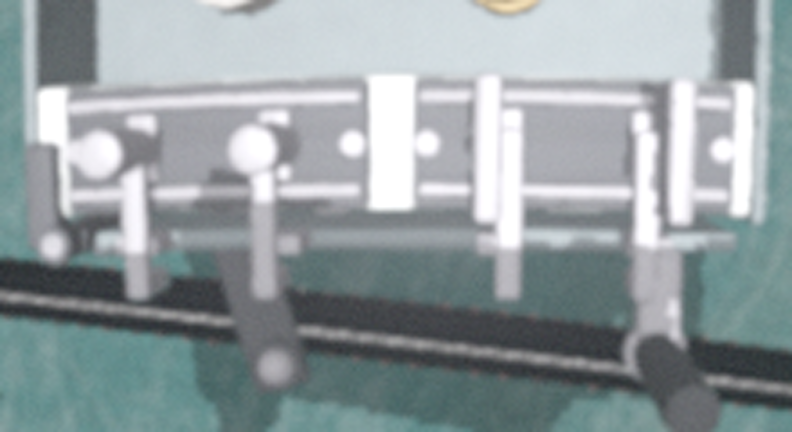

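```bash
python3 - <<'E'
from h import *
c=wcap()
for n,p,z in [('pegL',(147.8,127.2),138.5),('pegR',(190.6,126.1),138.5),('padL',(255,126.7),138.5),('padR',(309.2,126.7),138.5),('post',(312.5,198.9),151),('knob',(196.4,187.2),100),('baseL',(130.5,129),106),('baseR',(326,126.5),106)]:
    d=c['depth'][int(p[1]),int(p[0])]
    o,v=wray(c,p); M=np.array(c['mount']); ax=R.from_euler('xyz',c['s']['tcp_rot']).apply(M[:3,2])
    print(n,np.round(w_at_z(c,p,z),1),'depth',np.round(o+v*d/(v@ax),1))
t=vision.capture('top'); print('knob top',at_depth(t,(178.5,199)),at_depth(t,(175,190)))
s=vision.capture('side'); print('knob side',at_depth(s,(248.5,277)))
print(at_depth(s,(228,230)))
E
```

```text
pegL [611.6 120.  138.5] depth [611.7 119.5 139.9]
pegR [614.6  82.  138.5] depth [614.7  81.6 140.2]
padL [618.3  28.7 138.5] depth [618.4  28.7 139.4]
padR [623.2 -15.6 138.5] depth [623.2 -15.4 139.6]
post [565.7 -23.8 151. ] depth [565.9 -23.6 151.8]
knob [552.8  81.4 100. ] depth [538.3  92.   45.3]
baseL [606.9 151.2 106. ] depth [606.9 151.6 105.1]
baseR [624.8 -37.1 106. ] depth [624.8 -38.5  99.9]
knob top [537.49857438  92.1816411   44.47838388] [559.54537483 102.55948664  35.19472837]
knob side [537.12180292  97.07337153  42.2654438 ]
[591.92864228  14.32297816  97.11031197]
```

```bash
python3 - <<'E'
from h import *
go([613,101,170],.09)
E
```

```text
at [559.6  20.2 224. ] [-3.1412e+00 -1.6000e-03  9.7800e-02] turn [-0.0001 -0.0003  0.0012] shift [ 0.762 -0.94   0.676]
```

Request:
step_arm --series "-0.4 0.4 -0.47 0.2 -0.0001 -0.0003 0.0012;-0.4 0.762 -0.94 0.4 -0.0001 -0.0003 0.0012;-0.4 0.762 -0.94 0.676 -0.0001 -0.0003 0.0012;-0.4 0.762 -0.94 0.676 -0.0001 -0.0003 0.0012"

```text
time: 3.55
tool_pos: [611.3, 102.5, 166.1]
tcp_rot: [-3.142, 0.008, 0.093]
contact_force: [-0.5, -0.0, -1.6]
grip_width: 64.5
finger_force: 0.0
```

```bash
python3 - <<'E'
from h import *
go([613,101,113],.09)
E
```

```text
at [611.3 102.5 166.1] [-3.1415  0.0075  0.0929] turn [-0.      0.0012  0.0005] shift [0.024 0.021 0.663]
```

Request:
step_arm --series "-0.4 0 0 0.3 0 0 0;-0.4 0 0 0.55 0 0 0;-0.4 0 0 0.65 0 0 0;-0.4 0 0 0.65 0 0 0"

```text
time: 3.95
tool_pos: [612.5, 100.9, 117.6]
tcp_rot: [3.141, 0.002, 0.09]
contact_force: [0.8, 0.1, 0.2]
grip_width: 64.0
finger_force: 0.0
```

```bash
python3 - <<'E'
from h import *
go([613,101,113],.09)
c=wcap(); save(c,'w2.png')
for t in ['round_catch_c','flat_catch_c','gate_handle_c']:
    print(t,[(np.round(q['position']),round(q['p'],2),np.round(w_at_z(c,q['position'],124),1)) for q in models.pinpoint(c,t)[:2]])
a=cv2.imread('pics/w2.png')[60:330,90:430]; cv2.imwrite('pics/w2z.png',cv2.resize(a,None,fx=2.2,fy=2.2,interpolation=cv2.INTER_CUBIC))
E
```

```text
at [612.5 100.9 117.6] [3.1413e+00 2.2000e-03 9.0200e-02] turn [0.     0.0003 0.    ] shift [ 0.006 -0.001  0.057]
round_catch_c [(array([254., 241.]), 0.55, array([612.9, 104. , 124. ]))]
flat_catch_c []
gate_handle_c []
```

View pics/w2z.png

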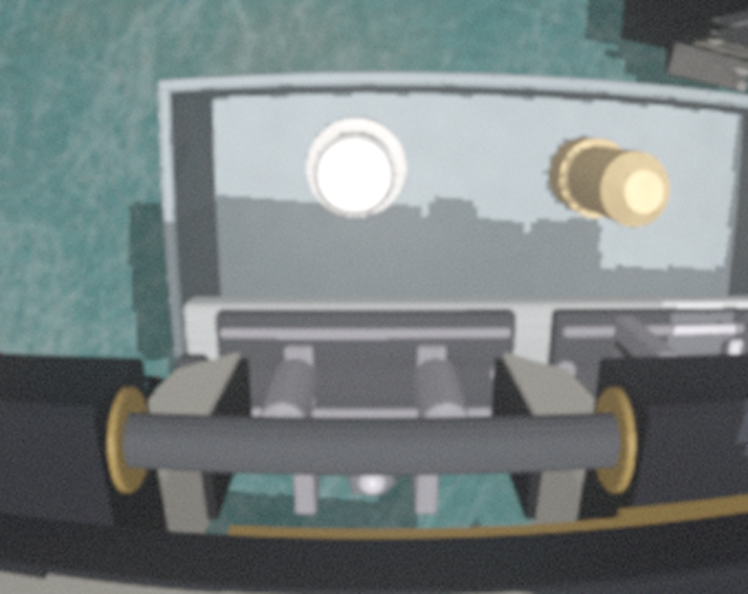

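The fingers straddle both pegs (pegs at 287 and 441, pads at 245 and 497 in the crop), nearly centred. Lowering a little and squeezing.

Request:
step_arm --series "-0.4 0 -0.01 0.06 0 0 0;0.5 0 -0.01 0.06 0 0 0;1 0 -0.01 0.06 0 0 0;1 0 -0.01 0.06 0 0 0;1 0 -0.01 0.06 0 0 0;1 0 -0.01 0.06 0 0 0;1 0 -0.01 0.06 0 0 0;1 0 -0.01 0.06 0 0 0"

```text
time: 4.95
tool_pos: [612.9, 102.6, 113.2]
tcp_rot: [3.141, 0.001, 0.091]
contact_force: [-1.3, -0.2, 3.6]
grip_width: 26.2
finger_force: 30.0
```

Request:
step_arm --series "0 0 0 0 0 0 0;-0.4 0 0 0 0 0 0;-0.4 0 0 0 0 0 0;-0.4 0 0 0 0 0 0;-0.4 0 0 -0.4 0 0 0;-0.4 0 0 -0.7 0 0 0;-0.4 0 0.5 -0.7 0 0 0;-0.4 0 1 -0.7 0 0 0;-0.4 0 1 -0.7 0 0 0"

```text
time: 5.85
tool_pos: [620.7, 18.4, 169.0]
tcp_rot: [3.14, 0.0, 0.087]
contact_force: [-0.1, 0.3, -0.7]
grip_width: 64.4
finger_force: 0.0
```

```bash
python3 - <<'E'
from h import *
c=wcap(); save(c,'w3.png')
go([621,7.5,113],.09)
a=cv2.imread('pics/w3.png')[60:330,40:380]; cv2.imwrite('pics/w3z.png',cv2.resize(a,None,fx=2.2,fy=2.2,interpolation=cv2.INTER_CUBIC))
E
```

```text
at [620.4  20.6 168.8] [3.1412e+00 8.0000e-04 8.7500e-02] turn [ 0.0001  0.0001 -0.0004] shift [-0.006  0.164  0.698]
```

View pics/w3z.png

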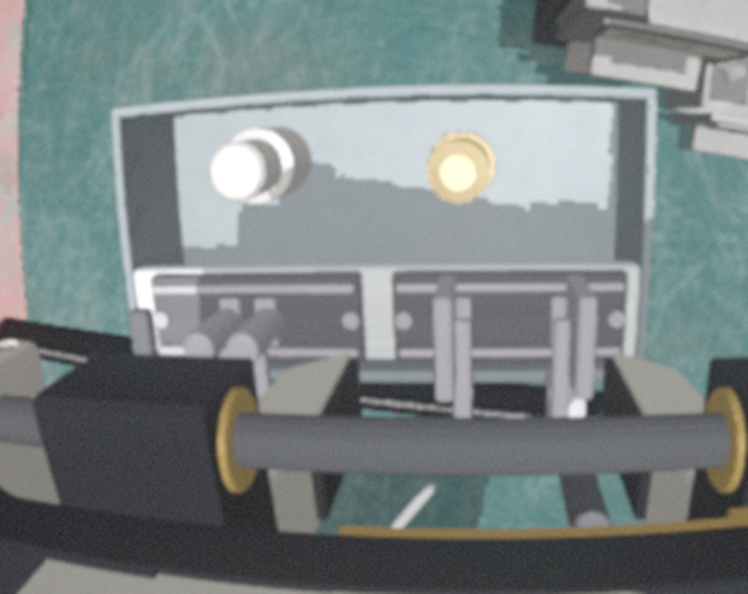

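The round pegs are closed together (crop 215/255,335); the paddles are at crop (443,335) and (585,335). Going down on them.

Request:
step_arm --series "-0.4 -0.006 0.16 0 0 0 0;-0.4 -0.006 0.16 0.35 0 0 0;-0.4 -0.006 0.16 0.6 0 0 0;-0.4 -0.006 0.16 0.69 0 0 0;-0.4 -0.006 0.16 0.69 0 0 0"

```text
time: 6.4
tool_pos: [620.3, 10.6, 112.6]
tcp_rot: [-3.141, 0.003, 0.092]
contact_force: [0.2, 0.4, 0.4]
grip_width: 64.1
finger_force: 0.0
```

Request:
step_arm --series "0.5 0 0 0 0 0 0;1 0 0 0 0 0 0;1 0 0 0 0 0 0;1 0 0 0 0 0 0;1 0 0 0 0 0 0;1 0 0 0 0 0 0;1 0 0 0 0 0 0"

```text
time: 7.1
tool_pos: [621.9, 8.1, 115.2]
tcp_rot: [3.138, -0.002, 0.091]
contact_force: [-0.9, -7.4, 6.8]
grip_width: 26.5
finger_force: 30.0
```

Request:
step_arm --series "0 0 0 0 0 0 0;-0.4 0 0 0 0 0 0;-0.4 0 0 0 0 0 0;-0.4 0 0 -0.4 0 0 0;-0.4 0 0 -0.8 0 0 0;0 -0.36 0.15 -0.8 0 0 0;0 -0.72 0.33 -0.8 0 0 0;0 -0.72 0.33 -0.8 0 0 0;0 -0.72 0.33 -0.8 0 0 0"

```text
time: 8.0
tool_pos: [566.0, -21.3, 178.0]
tcp_rot: [-3.141, 0.0, 0.09]
contact_force: [-0.1, -0.6, 0.2]
grip_width: 46.1
finger_force: 0.0
```

```bash
python3 - <<'E'
from h import *
c=wcap(); save(c,'w4.png')
go([565,-22.5,112],.09)
a=cv2.imread('pics/w4.png')[60:330,40:380]; cv2.imwrite('pics/w4z.png',cv2.resize(a,None,fx=2.2,fy=2.2,interpolation=cv2.INTER_CUBIC))
E
```

```text
at [566.6 -21.1 177.8] [-3.1416  0.      0.0909] turn [-0.      0.      0.0001] shift [-0.021  0.016  0.823]
```

View pics/w4z.png

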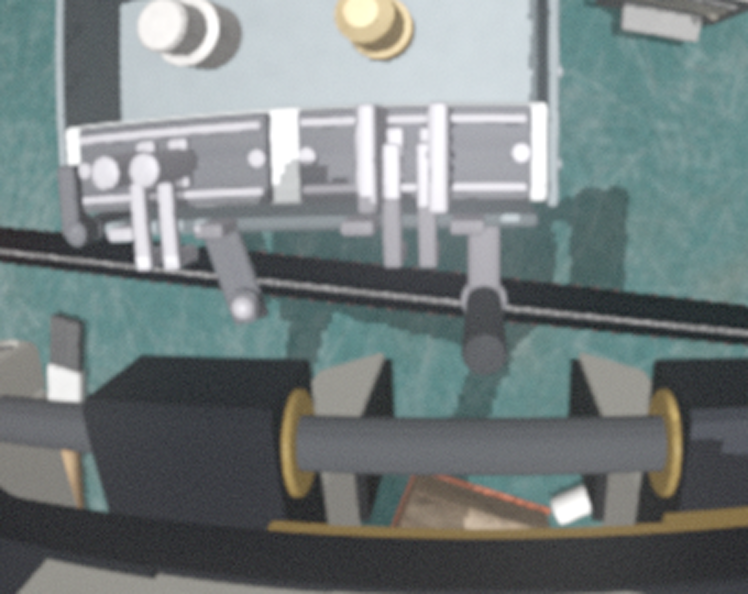

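Both catches are squeezed, hooks clear of the lugs; the post is at crop (485,350), centred between the fingers. Descending and gripping.

Request:
step_arm --series "0 -0.02 0.02 0.4 0 0 0;0 -0.02 0.02 0.75 0 0 0;0 -0.02 0.02 0.82 0 0 0;0 -0.02 0.02 0.82 0 0 0;1 -0.02 0.02 0.82 0 0 0;1 -0.02 0.02 0.82 0 0 0;1 -0.02 0.02 0.82 0 0 0;1 -0.02 0.02 0.82 0 0 0"

```text
time: 8.85
tool_pos: [564.9, -23.2, 112.9]
tcp_rot: [3.141, -0.001, 0.091]
contact_force: [-0.1, 0.5, 0.4]
grip_width: 18.5
finger_force: 0.0
```

```bash
python3 - <<'E'
from h import *
s=readout.get_obs(); print(s['tool_pos'],s['tcp_rot'],s['grip_width'],s['finger_force'],s['contact_force'])
yaw=.09; X=np.array([np.cos(yaw),np.sin(yaw)]); Y=np.array([-X[1],X[0]])
p=np.array(s['tool_pos'][:2]); h=p-(-32*X-167*Y); print('hinge',h)
T=R.from_euler('xyz',s['tcp_rot']); prev=0
for a in np.arange(.1,1.61,.1):
    r=R.from_euler('z',-a).apply([*(p-h),0])[:2]; q=h+r
    d=T.inv().apply([*(q-p),0])/80; print(round(a,2),np.round(q,1),np.round(d,3))
E
```

```text
[564.85781538 -23.22870089 112.86897919] [ 3.14104793e+00 -5.00900519e-04  9.10389223e-02] 18.522193222415783 0.0 [-0.12244877  0.46197198  0.37952301]
hinge [581.71858512 145.9715191 ]
0.1 [548.1 -20.7] [-0.206 -0.051 -0.   ]
0.2 [531.6 -16.5] [-0.407 -0.122 -0.   ]
0.3 [515.6 -10.7] [-0.599 -0.212 -0.   ]
0.4 [500.3  -3.3] [-0.781 -0.321 -0.001]
0.5 [485.8   5.6] [-0.951 -0.448 -0.001]
0.6 [472.3  15.8] [-1.108e+00 -5.920e-01 -1.000e-03]
0.7 [459.8  27.4] [-1.25e+00 -7.50e-01 -1.00e-03]
0.8 [448.6  40.2] [-1.375e+00 -9.210e-01 -1.000e-03]
0.9 [438.7  54. ] [-1.483e+00 -1.105e+00 -1.000e-03]
1.0 [430.2  68.7] [-1.571e+00 -1.298e+00 -1.000e-03]
1.1 [423.3  84.2] [-1.64  -1.499 -0.002]
1.2 [417.9 100.4] [-1.689 -1.706 -0.002]
1.3 [414.2 117. ] [-1.716 -1.916 -0.002]
1.4 [412.1 133.8] [-1.723e+00 -2.129e+00 -2.000e-03]
1.5 [411.7 150.8] [-1.708e+00 -2.341e+00 -2.000e-03]
1.6 [413.1 167.8] [-1.672e+00 -2.550e+00 -2.000e-03]
```

Request:
step_arm --series "1 0 0 0 0 0 0;1 0 0 0 0 0 0;1 0 0 0 0 0 0;1 0 0 0 0 0 0;1 -0.1 -0.02 0 0 0 0;1 -0.206 -0.051 0 0 0 0;1 -0.3 -0.084 0 0 0 0;1 -0.407 -0.122 0 0 0 0"

```text
time: 9.65
tool_pos: [531.8, -16.3, 112.6]
tcp_rot: [3.141, -0.002, 0.091]
contact_force: [3.8, 4.3, 1.9]
grip_width: 13.6
finger_force: 30.0
```

```bash
python3 - <<'E'
from h import *
s=readout.get_obs(); print(s['tool_pos'],s['tcp_rot'],s['grip_width'],s['finger_force'],s['contact_force'])
E
```

```text
[531.82777115 -16.3046984  112.55798143] [ 3.14118684e+00 -1.73666424e-03  9.05716695e-02] 13.629096126914783 30.00008851289749 [3.77051799 4.26772711 1.90085543]
```

Request:
step_arm --series "1 -0.1 -0.04 0 0 0 0;1 -0.192 -0.09 0 0 0 0;1 -0.285 -0.142 0 0 0 0;1 -0.374 -0.199 0 0 0 0;1 -0.46 -0.26 0 0 0 0;1 -0.544 -0.326 0 0 0 0;1 -0.625 -0.396 0 0 0 0;1 -0.701 -0.47 0 0 0 0;1 -0.774 -0.547 0 0 0 0;1 -0.843 -0.628 0 0 0 0;1 -0.907 -0.712 0 0 0 0;1 -0.968 -0.799 0 0 0 0"

```text
time: 10.85
tool_pos: [446.2, 38.2, 112.4]
tcp_rot: [3.138, 0.005, 0.091]
contact_force: [-6.3, -11.5, 10.8]
grip_width: 13.4
finger_force: 30.0
```

```bash
python3 - <<'E'
from h import *
s=readout.get_obs(); print(s['tool_pos'],s['tcp_rot'],s['grip_width'],s['finger_force'],s['contact_force'],s['joint_positions'])
E
```

```text
[446.16141678  38.19031957 112.38659997] [3.13782473 0.00453686 0.09140137] 13.414657098671498 29.992910027503967 [ -6.31893977 -11.52554185  10.81841403] [-0.08282275  0.34416748  1.88471037 -0.00566772  0.91653758  1.40002147]
```

Request:
step_arm --series "1 -0.055 -0.09 0 0 0 0;1 -0.108 -0.184 0 0 0 0;1 -0.154 -0.28 0 0 0 0;1 -0.196 -0.377 0 0 0 0;1 -0.232 -0.477 0 0 0 0;1 -0.265 -0.578 0 0 0 0;1 -0.292 -0.68 0 0 0 0;1 -0.314 -0.785 0 0 0 0"

```text
time: 11.65
tool_pos: [415.9, 100.0, 112.2]
tcp_rot: [3.14, 0.003, 0.091]
contact_force: [-2.3, -4.8, 6.0]
grip_width: 13.6
finger_force: 30.0
```

```bash
python3 - <<'E'
from h import *
s=readout.get_obs(); print(s['tool_pos'],s['tcp_rot'],s['grip_width'],s['finger_force'],s['contact_force'],s['joint_positions'])
c=wcap(); save(c,'w5.png')
E
```

```text
[415.90315508  99.98011112 112.16707402] [3.14014003 0.00333074 0.09104495] 13.643105317983935 30.00022530555725 [-2.26232872 -4.83760492  6.00321414] [ 0.05752593  0.31238846  1.93655993 -0.00200237  0.89592543  1.53852853]
```

View pics/w5.png

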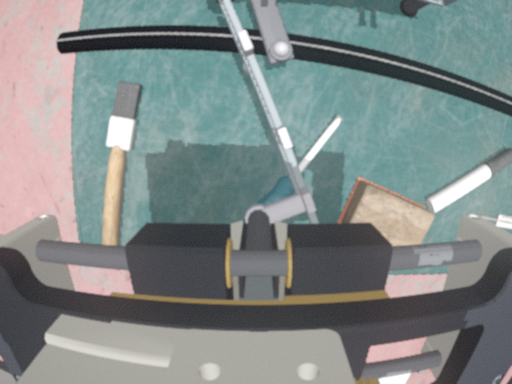

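The gate is held and about 70° open. Continuing to a right angle.

Request:
step_arm --series "1 -0.015 -0.105 0 0 0 0;1 -0.027 -0.21 0 0 0 0;1 -0.032 -0.316 0 0 0 0;1 -0.034 -0.423 0 0 0 0;1 -0.028 -0.53 0 0 0 0;1 -0.019 -0.635 0 0 0 0;1 -0.008 -0.72 0 0 0 0;1 0.003 -0.785 0 0 0 0;1 0.003 -0.785 0 0 0 0;1 0.003 -0.785 0 0 0 0;1 0.003 -0.785 0 0 0 0;1 0.003 -0.785 0 0 0 0"

```text
time: 12.9
tool_pos: [411.4, 162.8, 111.9]
tcp_rot: [3.141, 0.002, 0.091]
contact_force: [-4.5, -1.0, 3.5]
grip_width: 13.0
finger_force: 30.0
```

```bash
python3 - <<'E'
from h import *
s=readout.get_obs(); print(s['tool_pos'],s['tcp_rot'],s['grip_width'],s['finger_force'],s['contact_force'],s['dq'])
t=vision.capture('top'); save(t,'top2.png')
a=cv2.imread('pics/top2.png')[100:300,80:330]; cv2.imwrite('pics/top2z.png',cv2.resize(a,None,fx=3,fy=3,interpolation=cv2.INTER_CUBIC))
E
```

```text
[411.35753707 162.76013894 111.90221659] [3.14136022e+00 2.42741227e-03 9.08691323e-02] 12.95909689446671 30.000321865081787 [-4.53681679 -1.03884119  3.48613614] [-0.00112279 -0.00165033  0.00095072  0.00046607 -0.00060903 -0.00030103]
```

View pics/top2z.png

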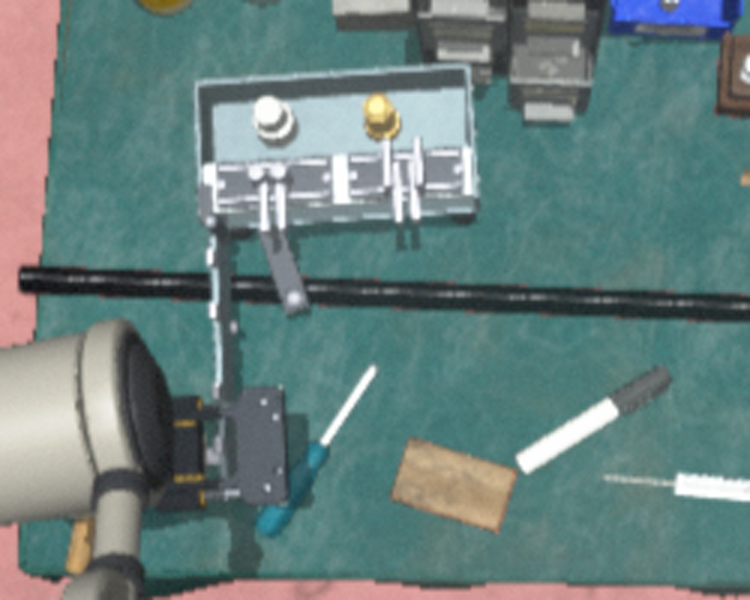

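The picture shows the gate straight out from the hinge at a right angle, crop (215,230)–(220,390), with the post gripped. Both catches are squeezed, and the parts and bench items have not moved.

```bash
python3 -c "
from plant import order; print(order.close_job())"
```

```text
the job is handed in; nothing more can be done
None
```

The job is handed in: I squeezed the round catch first, then the flat one, and swung the gate past its detent to about a right angle, where the gripper still holds the post (about 13 s of the 54 s used).

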